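# Knock a stuck module out of its nest

### The job

The ribbed aluminium module is stuck in the nest of the knockout station: free it by pushing the knockout pin up through the hole in the nest's floor, which is hidden under the module and has to be found by gentle feel, sliding the black handle along and lifting it, without ever forcing the pin. Then set the module down softly, ribs up, in the tray that already holds a module of the same kind, let go, and leave everything else where it is.

Things in the scene. Friction and masses are not known exactly. Their poses are not given: they have to be found in the camera images.
- nest: Fixed aluminium knockout station, 90 (x) x 176 (y) x 132 mm high, on two feet that reach y = +-108 mm. Origin: on the bench under its centre. Top pocket 45 (x) x 115 (y) mm, 49 mm deep, rim 132 mm above the bench. Open beneath, between end legs. On its floor a free-running ejector plate, 5 mm thick, lies under the module. Four spring plungers hold the module by about 11 N of friction.
- nest_floor (a point): Centre of the pocket's floor, 83 mm above the bench; axes as the nest's. The floor is 8 mm thick, its underside 75 mm above the bench. Its one ejector hole, 22 mm square, is centred at x = 0 and anywhere within y = +-22 mm of this point; it cannot be seen.
- lifter_grip (a point): Point on the handle, an upright black tab 32 (nest x) x 16 mm (nest y), 14 to 100 mm above the bench at rest: on its centre, 15 mm below its top, 110 mm in front (nest -x) of the pin and at the pin's y. Tab, arm under the nest and pin are one rigid 0.3 kg piece. It slides +-34 mm along nest y (1 N friction) and lifts 48 mm to a stop; let go, it sinks back.
- pin: Upright steel knockout pin, 10 mm diameter, under the nest at its x = 0. Origin: its top face, 65 mm above the bench at rest. Lifted beside the hole it strikes the solid floor after 10 mm; under the hole it meets the ejector plate after 18 mm and then raises plate and module. More than 45 N on it damages it.
- module: The stuck module: aluminium block 42 (x) x 112 (y) x 40 mm (z), 0.2 to 0.4 kg, dark ribs across its top. Origin: centre of its underside, at first 88 mm above the bench; axes as the nest's. Its top is 4 mm below the rim with 1.5 mm play around, so it cannot be gripped until raised. The plungers keep it up where it has been raised to (30 mm at most) when pin and plate sink.
- tray_modules: Fixed black open tray, 180 (x) x 160 (y) x 35 mm high, wall and floor 4 mm thick; it holds one module like the stuck one, at x = -48 mm, long side along y. The module belongs in this tray. Origin: bench level under its centre.
- tray_free (a point): Middle of the free part of tray_modules, on its inner floor (4 mm above the bench, 33 mm to +x of the tray's centre); axes as the tray's.
- tray_cans: Fixed black open tray of the same make and size, holding two round cans; not for the module. Origin: bench level under its centre.
- sample: The loose module of the same kind and size already lying in tray_modules; leave it. Origin: centre of its underside.
- can1: Loose round dark can, 40 mm diameter, 65 mm high, standing in tray_cans; leave it. Origin: centre of its underside.
- can2: Second such can in tray_cans; leave it. Origin: centre of its underside.
- screwdriver: Loose screwdriver lying on the mat beyond the nest, handle end to its -x; leave it. Origin: bench level under its middle.
- jar: Loose amber jar, 60 mm diameter, 75 mm high, standing beyond the nest; leave it. Origin: centre of its underside.
Things that resemble listed ones, but are neither listed nor needed, are in the scene too. What is shaped like the module but green is not meant. What is shaped like the tray_modules but orange is not meant.

How it is judged:
By the outcome, as a careful person would: the job done as asked, in the order asked, and still so for the second after the job is handed in, with the robot touching nothing.
It also fails if it takes over 64 s, if anything falls off the work surface, if the arm or the gripper's body presses on something with over 40 N, if the wrist force passes 120 N, or if a joint passes its speed limit or range.

### The arm

A 6-joint arm with a two-finger parallel gripper is mounted at the origin on the work surface. World frame = base frame: x ahead of the robot, y to its left, z up, the work surface at z = 0. Lengths are in m, angles in degrees, forces in N, time in s.
With the tool pointing down it reaches from about 0.375 to 0.9 m from the base axis. Payload 3.1 kg.
Tool frame: the origin (TCP) lies at the very end of the fingers, on their centre line; the grasp point (between the pads) lies behind it (bot.grip_depth is the z of the grasp point in the tool frame, in m); z points along the fingers, y is the direction in which the jaws open and shut (so a half turn about z gives the same grasp; the last joint's range is limited). The gripper opens to 87 mm and grips with 3 to 60 N. Pads are 19 mm wide; open, the fingers measure 117 mm over their backs; the gripper's body (75 mm by 190 mm) begins 51 mm behind the grasp point.
Start: joints at [-85.285, 30.224, 82.088, -0, 67.689, -10.227], TCP at [0.161, -0.604, 0.223] pointing down, gripper open.
Joint ranges: [-176.69, 176.69], [-43.24, 126.21], [12.49, 139.97], [-82, 262], [0, 151.66], [-163.58, 163.58]. Speed limits (degrees/s): [159.86, 159.86, 180, 180, 180, 180].

### API

Orientations are given as a 3x3 rotation matrix whose columns are the frame's x, y, z axes.
In Python, from rig import bot, vision gives the robot as it stands. The module is installed in compiled form; this text tells all that it offers.
- The arm moves only by the shell command python3 -m jog 'ROWS'. ROWS is JSON, a list of rows, each a list of 3 entries, a list of its own where there are three numbers: the shift along the tool's x, y, z in mm, then the turn, a rotation vector about the tool's x, y, z in degrees, then the closure, from 0 (fully open) to 1 (shut). In form: [[[dx, dy, dz], [wx, wy, wz], fingers], ...]. A call has 1 to 12 rows; each row is the pose to reach, as a shift and turn from the pose commanded when the call began, along the tool's axes at that moment; what a row does not reach only later rows make up. A row lasts 1/12 s, in which the tool goes at most 41.7 mm and 7.16 degrees, less where a joint would pass 70% of its speed; a pose out of reach is approached as far as the arm can. A call with a gripper value outside its range is refused whole. The fingers move at their own pace and stop on an object; the grip force is fixed at half the most. Time passes only in rows, so rows that repeat a pose let the fingers close. It gives the time, the measured TCP pose, the force and the opening at its end, in the units of the state.
- bot.read_state(): the state, without advancing time (a new reading comes with each control period).
- vision.capture(name): name is "scene" or "top" or "wrist"; returns the picture (480x640x3 uint8, red, green, blue); there is no depth.
- vision.camera_info(name): a dict with "intrinsics" (3x3 intrinsics, pixels), "camera_from_world" (4x4, takes a point from world to camera coordinates); the wrist camera has in their place "mount" (4x4, takes a point from camera to tool coordinates, whose origin is the TCP and whose axes are the flange's). Camera axes: x right, y up, looking along -z (the intrinsics and any distortion apply to the point x, -y, -z); pixel columns grow to the right and rows downward; lengths in m; the calibration is good to about 2 mm. A picture is of the moment at which its call begins: read the wrist's pose just before it. camera_info takes no time and is no camera call.
- bot.hand_in(): hands the job in, once; it reports no verdict.
The state is a dict: "time_s": time; "joint_positions": joint angles; "qvel": joint speeds; "tau": joint torques, N m; "position": TCP position; "tcp_rot": TCP orientation; "force": force on the tool from outside, world axes, zero at the start; "moment": the same for the moment, N m; "opening": opening from 0.0 (shut) to 1.0 (fully open).
Only numpy, scipy, OpenCV 4.12 (cv2) and the standard library are available. Lean on these libraries where they do the work, as an engineer would, in place of code of your own. Each camera call takes 0.05 s, during which the arm holds its last target. There are 200 camera calls.

## Working session

There is one attempt and no reset: what is moved stays moved. The work goes in short steps, Python scripts to look and compute and a shell command to move; the robot and the scene stay as the last step left them, time stands still between calls to the robot, and variables do not carry over. Pictures are saved under pics/ and viewed, about 8 in all and at most 12, crops included, and the job is handed in when it is done.

```bash
mkdir -p pics
cat > h.py <<'E'
import numpy as np,cv2
from rig import bot,vision
def cam(n):
    i=vision.camera_info(n);K=np.array(i["intrinsics"])
    if "camera_from_world" in i: T=np.array(i["camera_from_world"])
    else:
        s=bot.read_state();W=np.eye(4);W[:3,:3]=s["tcp_rot"];W[:3,3]=s["position"]
        T=np.linalg.inv(W@np.array(i["mount"]))
    return K,T
def ray(K,T,u,v,z):
    d=np.linalg.inv(K)@[u,v,1];d=np.array([d[0],-d[1],-d[2]])
    R=T[:3,:3];o=-R.T@T[:3,3];d=R.T@d
    return o+d*(z-o[2])/d[2]
def proj(K,T,p):
    c=T[:3,:3]@np.array(p)+T[:3,3];q=K@[c[0],-c[1],-c[2]];return q[:2]/q[2]
def save(n,f):
    im=vision.capture(n);cv2.imwrite("pics/"+f,im[:,:,::-1]);return im
E
python3 - <<'E'
from h import *
for n in("scene","top"):
    save(n,n+"0.png");print(n,vision.camera_info(n))
print(vision.camera_info("wrist"),bot.grip_depth,bot.read_state())
E
```

```text
scene {'intrinsics': array([[528.88956257,   0.        , 332.32455496],
       [  0.        , 528.88956257, 244.00229378],
       [  0.        ,   0.        ,   1.        ]]), 'camera_from_world': array([[ 0.79551502,  0.60579173,  0.01312361, -0.54950658],
       [-0.43931668,  0.5617156 ,  0.7010538 ,  0.10697386],
       [ 0.41732086, -0.56346425,  0.71298761, -1.63508492],
       [ 0.        ,  0.        ,  0.        ,  1.        ]])}
top {'intrinsics': array([[601.53627144,   0.        , 320.07208199],
       [  0.        , 601.53627144, 240.05891669],
       [  0.        ,   0.        ,   1.        ]]), 'camera_from_world': array([[-9.34431378e-03, -9.99955914e-01, -9.24545882e-04,
         1.76492876e-01],
       [ 9.85313430e-01, -9.36512443e-03,  1.70498504e-01,
        -5.78679468e-01],
       [-1.70499646e-01,  6.82224046e-04,  9.85357501e-01,
        -1.90536894e+00],
       [ 0.00000000e+00,  0.00000000e+00,  0.00000000e+00,
         1.00000000e+00]])}
{'intrinsics': array([[340.59416499,   0.        , 315.78810279],
       [  0.        , 340.59416499, 240.1506202 ],
   
[... 484 characters left out ...]
  8.21479929e+01,  2.95490305e-04,
        6.76894510e+01, -1.02284268e+01]), 'qvel': array([ 0.04117883, -0.10992091, -0.15649537, -0.03206259, -0.01944008,
        0.07148938]), 'tau': array([-7.91963384e-05, -4.40986383e+01, -1.77150965e+01,  6.33867527e-02,
        5.34392218e-02, -4.84317218e-05]), 'position': array([ 0.1611382 , -0.60319851,  0.22166985]), 'tcp_rot': array([[ 9.66177722e-01,  2.57877075e-01, -1.55371319e-04],
       [ 2.57876883e-01, -9.66175835e-01,  1.94148098e-03],
       [ 3.50547421e-04, -1.91588234e-03, -9.99998103e-01]]), 'force': array([-1.26232917,  1.15278888, -0.25321405]), 'moment': array([0.0009427 , 0.00727576, 0.05853705]), 'opening': 0.9990951284670925}
```

View pics/top0.png

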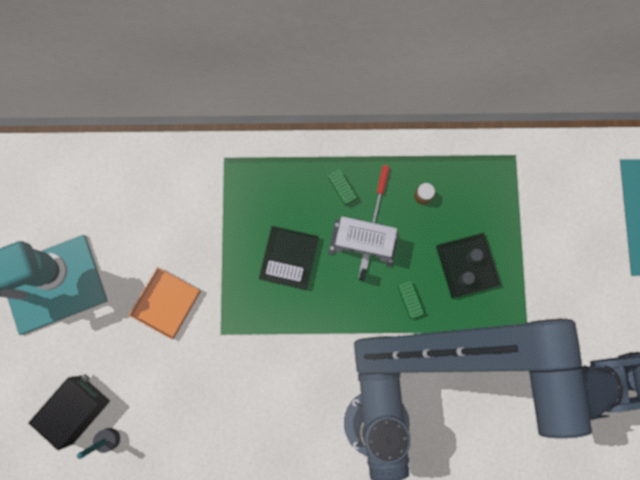

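View pics/scene0.png

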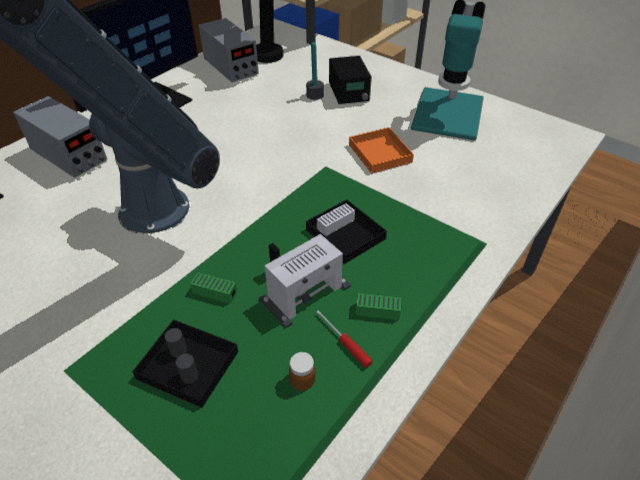

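Top view: the nest with the ribbed module is at (366,237). Look-alikes are the sample at (285,270) and green blocks at (343,187) and (411,300). The tray holding the sample is at (290,257), the can tray at (468,265), and the orange tray at (165,303). The handle is at (363,270).

Run:
```python
import cv2
im=cv2.imread("pics/top0.png")[205:305,250:410]
cv2.imwrite("pics/crop1.png",cv2.resize(im,None,fx=5,fy=5,interpolation=cv2.INTER_CUBIC))
```

```text
(no output)
```

View pics/crop1.png

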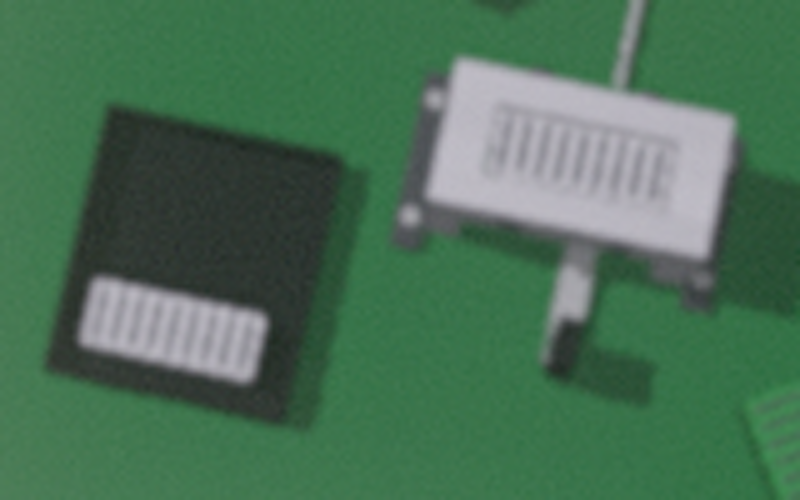

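Run:
```python
from h import *
K,T=cam("top")
def P(c,z): return np.array([ray(K,T,250+u/5,205+v/5,z)[:2] for u,v in c])
for n,c,z in(("nest",[(457,57),(737,118),(710,260),(427,202)],.132),("pocket",[(500,103),(680,142),(665,212),(483,178)],.132),("tray",[(108,103),(345,158),(283,425),(45,370)],.035),("sample",[(92,275),(268,312),(250,385),(78,348)],.044)):
    p=P(c,z);c0=p.mean(0);e=(p[0]+p[3]-p[1]-p[2])/2 ; f=(p[0]+p[1]-p[2]-p[3])/2
    print(n,c0.round(4),"y-axis deg",np.degrees(np.arctan2(e[1],e[0])).round(2),"x deg",np.degrees(np.arctan2(f[1],f[0])).round(2),np.linalg.norm(e).round(3),np.linalg.norm(f).round(3))
p=P([(457,57),(737,118),(710,260),(427,202)],.132);c0=p.mean(0);a=np.radians(np.degrees(np.arctan2(*((p[0]+p[3]-p[1]-p[2])[::-1])))-90)
x=np.array([np.cos(a),np.sin(a)]);y=np.array([-x[1],x[0]])
for dy in(-.02,0,.02):
  for q in((-.094,-.008),(-.094,.008),(-.126,.008),(-.126,-.008)):
    w=c0+x*q[0]+y*(q[1]+dy);print(dy,q,((proj(K,T,[*w,.1])-[250,205])*5).round(0),((proj(K,T,[*w,.014])-[250,205])*5).round(0))
```

```text
nest [0.5751 0.0264] y-axis deg 77.3 x deg -12.32 0.179 0.093
pocket [0.5752 0.0268] y-axis deg 77.84 x deg -13.5 0.115 0.047
tray [0.5259 0.2726] y-axis deg 76.32 x deg -13.11 0.159 0.18
sample [0.481  0.2873] y-axis deg 77.41 x deg -12.27 0.115 0.048
-0.02 (-0.094, -0.008) [593. 321.] [583. 337.]
-0.02 (-0.094, 0.008) [568. 316.] [559. 332.]
-0.02 (-0.126, 0.008) [558. 365.] [549. 380.]
-0.02 (-0.126, -0.008) [583. 371.] [573. 385.]
0 (-0.094, -0.008) [562. 315.] [553. 331.]
0 (-0.094, 0.008) [537. 309.] [529. 326.]
0 (-0.126, 0.008) [526. 359.] [519. 373.]
0 (-0.126, -0.008) [551. 364.] [543. 378.]
0.02 (-0.094, -0.008) [530. 308.] [523. 325.]
0.02 (-0.094, 0.008) [505. 303.] [499. 319.]
0.02 (-0.126, 0.008) [495. 352.] [489. 367.]
0.02 (-0.126, -0.008) [520. 357.] [513. 372.]
```

```bash
cat >> h.py <<'E'
N=np.array([.575,.0265]);YN=-12.7
def nest(x,y):
    a=np.radians(YN);return N+np.array([x*np.cos(a)-y*np.sin(a),x*np.sin(a)+y*np.cos(a)])
def to(p,yaw,cmd=None):
    from scipy.spatial.transform import Rotation as Ro
    s=bot.read_state();R=np.array(s["tcp_rot"])
    a=np.radians(yaw);G=np.array([[np.cos(a),np.sin(a),0],[np.sin(a),-np.cos(a),0],[0,0,-1]])
    print("shift",(R.T@(np.array(p)-s["position"])*1000).round(1),"turn",Ro.from_matrix(R.T@G).as_rotvec(degrees=True).round(2))
E
python3 -c "
from h import *
to([*nest(-.11,-.019),.225],YN)"
```

```text
shift [ 456.  -535.9   -2.1] turn [-1.100e-01  1.000e-02  2.764e+01]
```

```bash
python3 -m jog '[[[456,-536,0],[0,0,27.6],0],[[456,-536,0],[0,0,27.6],0],[[456,-536,0],[0,0,27.6],0],[[456,-536,0],[0,0,27.6],0],[[456,-536,0],[0,0,27.6],0],[[456,-536,0],[0,0,27.6],0],[[456,-536,0],[0,0,27.6],0],[[456,-536,0],[0,0,27.6],0],[[456,-536,0],[0,0,27.6],0],[[456,-536,0],[0,0,27.6],0],[[456,-536,0],[0,0,27.6],0],[[456,-536,0],[0,0,27.6],0]]'
python3 -c "
from h import *
to([*nest(-.11,-.019),.225],YN)"
```

```text
time_s: 1.1
position: [0.3762, -0.1503, 0.2225]
tcp_rot: [[0.976, -0.22, -0.0], [-0.22, -0.976, 0.0], [-0.0, -0.0, -1.0]]
force: [2.0, -0.2, -0.5]
opening: 1.001
shift [  45.  -197.2   -2.5] turn [-0.01  0.    0.01]
```

```bash
python3 -m jog '[[[45,-197,0],[0,0,0],0],[[45,-197,0],[0,0,0],0],[[45,-197,0],[0,0,0],0],[[45,-197,0],[0,0,0],0],[[45,-197,0],[0,0,0],0],[[45,-197,0],[0,0,0],0],[[45,-197,0],[0,0,0],0]]'
python3 -c "
from h import *
save('wrist','w1.png');K,T=cam('wrist')
print([proj(K,T,[*nest(-.11,d),.1]).round() for d in(-.03,-.019,0)],[proj(K,T,[*nest(x,y),.132]).round() for x in(-.045,.045) for y in(-.088,.088)])
to([*nest(-.11,-.019),.225],YN)"
```

```text
time_s: 1.68
position: [0.4631, 0.0317, 0.2222]
tcp_rot: [[0.977, -0.215, -0.001], [-0.215, -0.977, -0.0], [-0.001, 0.0, -1.0]]
force: [0.3, -0.8, -0.0]
opening: 1.001
[array([326., 232.]), array([314., 232.]), array([292., 231.])] [array([409., 157.]), array([166., 156.]), array([420.,  15.]), array([149.,  13.])]
shift [ 0.6 -1.8 -2.8] turn [0.04 0.07 0.18]
```

View pics/w1.png

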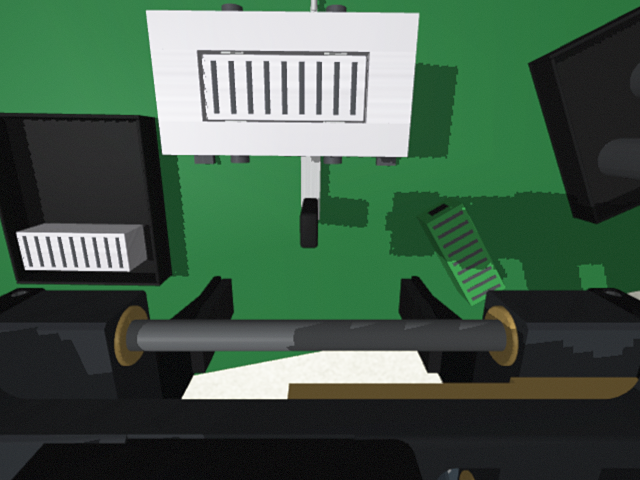

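Wrist view: nest rim corners are at (147,10), (418,13), (409,157) and (162,155), within about 3 px of the prediction. The handle's top is at about (309,231), so the pin is at nest y ≈ -15 mm. Tray and sample are to the left. Next I descend and grip.

```bash
python3 -m jog '[[[0.5,-5,40],[0,0,0],0.3],[[0.5,-5,80],[0,0,0],0.3],[[0.5,-5,115],[0,0,0],0.3],[[0.5,-5,140],[0,0,0],0.3],[[0.5,-5,153],[0,0,0],0.3],[[0.5,-5,153],[0,0,0],0.3],[[0.5,-5,153],[0,0,0],0.7],[[0.5,-5,153],[0,0,0],0.8],[[0.5,-5,153],[0,0,0],0.9],[[0.5,-5,153],[0,0,0],1],[[0.5,-5,153],[0,0,0],1],[[0.5,-5,153],[0,0,0],1]]'
python3 -c "
from h import *
s=bot.read_state();print(s['opening']*87,s['force'])
to([*nest(-.11,-.0155),.069],YN)"
```

```text
time_s: 2.73
position: [0.4651, 0.0347, 0.0703]
tcp_rot: [[0.976, -0.219, 0.002], [-0.219, -0.976, -0.0], [0.002, -0.0, -1.0]]
force: [-0.6, 0.9, -0.5]
opening: 0.328
28.519117948886468 [-0.57629426  0.86780986 -0.54746067]
shift [-1.  -0.6  1.3] turn [-0.   -0.09  0.05]
```

```bash
python3 -m jog '[[[0,0,0],[0,0,0],1],[[0,0,0],[0,0,0],1],[[0,0,0],[0,0,0],1],[[0,0,0],[0,0,0],1],[[0,0,0],[0,0,0],1]]'
```

```text
time_s: 3.15
position: [0.4647, 0.0349, 0.0697]
tcp_rot: [[0.976, -0.219, 0.0], [-0.219, -0.976, 0.0], [0.0, -0.0, -1.0]]
force: [-0.1, 0.1, 4.0]
opening: 0.181
```

```bash
python3 -m jog '[[[0,0,-2],[0,0,0],1],[[0,0,-4],[0,0,0],1],[[0,0,-6],[0,0,0],1],[[0,0,-7],[0,0,0],1],[[0,0,-8],[0,0,0],1],[[0,0,-8],[0,0,0],1],[[0,0,-8],[0,0,0],1]]'
```

```text
time_s: 3.73
position: [0.4649, 0.0348, 0.0776]
tcp_rot: [[0.976, -0.219, 0.0], [-0.219, -0.976, -0.0], [0.0, -0.0, -1.0]]
force: [2.5, -0.1, -3.3]
opening: 0.18
```

```bash
python3 -m jog '[[[0,0,-1],[0,0,0],1],[[0,0,-2],[0,0,0],1],[[0,0,-2.5],[0,0,0],1],[[0,0,-2.5],[0,0,0],1]]'
```

```text
time_s: 4.07
position: [0.4648, 0.0347, 0.0802]
tcp_rot: [[0.976, -0.219, 0.0], [-0.219, -0.976, -0.0], [0.0, -0.0, -1.0]]
force: [2.3, -0.9, -2.7]
opening: 0.182
```

```bash
python3 -m jog '[[[0,0,-0.5],[0,0,0],1],[[0,0,-1],[0,0,0],1],[[0,0,-1],[0,0,0],1]]'
```

```text
time_s: 4.32
position: [0.4648, 0.0348, 0.0812]
tcp_rot: [[0.976, -0.219, 0.0], [-0.219, -0.976, -0.0], [0.0, -0.0, -1.0]]
force: [1.2, 0.4, -3.4]
opening: 0.183
```

```bash
python3 -m jog '[[[0,0,-0.5],[0,0,0],1],[[0,0,-1],[0,0,0],1],[[0,0,-1],[0,0,0],1]]'
```

```text
time_s: 4.57
position: [0.4648, 0.0347, 0.0822]
tcp_rot: [[0.976, -0.219, 0.0], [-0.219, -0.976, -0.0], [0.0, -0.0, -1.0]]
force: [2.6, 0.5, -3.3]
opening: 0.179
```

```bash
python3 -m jog '[[[0,0,-0.5],[0,0,0],1],[[0,0,-1],[0,0,0],1],[[0,0,-1.5],[0,0,0],1],[[0,0,-1.5],[0,0,0],1]]'
```

```text
time_s: 4.9
position: [0.4648, 0.0348, 0.0837]
tcp_rot: [[0.976, -0.219, 0.0], [-0.219, -0.976, -0.0], [0.0, -0.0, -1.0]]
force: [2.1, 0.5, -2.6]
opening: 0.179
```

Lifted 14 mm with only its own weight on the wrist, so the pin is in the hole. Next I feel for the plate at 18 mm.

```bash
python3 -m jog '[[[0,0,-1],[0,0,0],1],[[0,0,-2],[0,0,0],1],[[0,0,-3],[0,0,0],1],[[0,0,-4],[0,0,0],1],[[0,0,-5],[0,0,0],1],[[0,0,-6],[0,0,0],1],[[0,0,-6],[0,0,0],1]]'
```

```text
time_s: 5.48
position: [0.465, 0.0347, 0.0887]
tcp_rot: [[0.976, -0.219, 0.0], [-0.219, -0.976, 0.0], [0.0, -0.0, -1.0]]
force: [4.7, 0.4, -12.9]
opening: 0.177
```

```bash
python3 -m jog '[[[0,0,-1],[0,0,0],1],[[0,0,-2],[0,0,0],1],[[0,0,-3],[0,0,0],1],[[0,0,-4],[0,0,0],1],[[0,0,-5],[0,0,0],1],[[0,0,-5],[0,0,0],1]]'
```

```text
time_s: 5.98
position: [0.465, 0.0347, 0.0933]
tcp_rot: [[0.976, -0.219, -0.0], [-0.219, -0.976, 0.0], [-0.0, -0.0, -1.0]]
force: [7.0, 0.5, -17.0]
opening: 0.176
```

```bash
python3 -m jog '[[[0,0,-1.5],[0,0,0],1],[[0,0,-3],[0,0,0],1],[[0,0,-4.5],[0,0,0],1],[[0,0,-6],[0,0,0],1],[[0,0,-7.5],[0,0,0],1],[[0,0,-9],[0,0,0],1],[[0,0,-10.5],[0,0,0],1],[[0,0,-12],[0,0,0],1],[[0,0,-13.5],[0,0,0],1],[[0,0,-15],[0,0,0],1],[[0,0,-16],[0,0,0],1],[[0,0,-16],[0,0,0],1]]'; python3 -c "
from h import *
save('wrist','w2.png')"
```

```text
time_s: 6.98
position: [0.4649, 0.0347, 0.1093]
tcp_rot: [[0.976, -0.219, -0.0], [-0.219, -0.976, 0.0], [-0.0, -0.0, -1.0]]
force: [6.1, -0.1, -16.5]
opening: 0.18
```

View pics/w2.png

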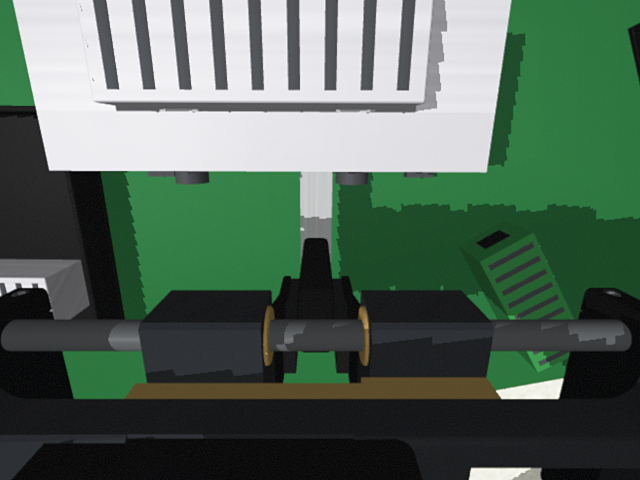

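The module stands clear of the rim (its front edge is at row ~103, above the rim), so it is rising with the handle. I'll lift 7 mm more, staying short of the 48 mm stop.

```bash
python3 -m jog '[[[0,0,-1],[0,0,0],1],[[0,0,-2],[0,0,0],1],[[0,0,-3],[0,0,0],1],[[0,0,-4],[0,0,0],1],[[0,0,-5],[0,0,0],1],[[0,0,-6],[0,0,0],1],[[0,0,-6],[0,0,0],1]]'
```

```text
time_s: 7.62
position: [0.4649, 0.0347, 0.1152]
tcp_rot: [[0.976, -0.219, -0.0], [-0.219, -0.976, 0.0], [-0.0, -0.0, -1.0]]
force: [6.5, -0.3, -17.7]
opening: 0.185
```

```bash
python3 -m jog '[[[0,0,3],[0,0,0],1],[[0,0,9],[0,0,0],1],[[0,0,16],[0,0,0],1],[[0,0,23],[0,0,0],1],[[0,0,30],[0,0,0],1],[[0,0,36],[0,0,0],1],[[0,0,40],[0,0,0],1],[[0,0,43],[0,0,0],1],[[0,0,44.5],[0,0,0],1],[[0,0,44.5],[0,0,0],1],[[0,0,44.5],[0,0,0],0.6],[[0,0,44.5],[0,0,0],0.5]]'
python3 -m jog '[[[0,0,0],[0,0,0],0.4],[[0,0,0],[0,0,0],0.4],[[0,0,0],[0,0,0],0.4],[[0,0,0],[0,0,0],0.4]]'
```

```text
time_s: 8.62
position: [0.4629, 0.035, 0.0721]
tcp_rot: [[0.976, -0.218, -0.004], [-0.218, -0.976, 0.0], [-0.004, 0.0, -1.0]]
force: [0.4, -0.3, -0.6]
opening: 0.262
time_s: 8.95
position: [0.4643, 0.0348, 0.0722]
tcp_rot: [[0.976, -0.219, -0.0], [-0.219, -0.976, 0.0], [-0.0, 0.0, -1.0]]
force: [-0.3, -1.1, -0.3]
opening: 0.541
```

```bash
python3 -m jog '[[[0,0,-40],[0,0,0],0.4],[[0,0,-80],[0,0,0],0.4],[[0,0,-120],[0,0,0],0.3],[[20,0,-160],[0,0,-7],0.3],[[50,0,-175],[0,0,-14],0.3],[[90,-10,-175],[0,0,-21],0.3],[[110,-15,-175],[0,0,-28],0.3],[[110,-15,-175],[0,0,-35],0.3],[[110,-15,-175],[0,0,-42],0.3],[[110,-15,-175],[0,0,-49],0.3],[[110,-15,-175],[0,0,-56],0.3],[[110,-15,-175],[0,0,-63],0.3]]'
python3 -m jog '[[[0,0,0],[0,0,-7],0.3],[[0,0,0],[0,0,-14],0.3],[[0,0,0],[0,0,-21],0.3],[[0,0,0],[0,0,-27],0.3],[[0,0,0],[0,0,-27],0.3],[[0,0,0],[0,0,-27],0.3]]'
python3 -c "
from h import *
save('wrist','w3.png');K,T=cam('wrist')
print([proj(K,T,[*nest(x,y),.132]).round() for x in(-.045,.045) for y in(-.088,.088)],[proj(K,T,[*nest(x,y),.155]).round() for x in(-.021,.021) for y in(-.056,.056)])
to([*nest(0,0),.245],YN+90);print(bot.read_state()['opening'])"
```

```text
time_s: 9.95
position: [0.5748, 0.0254, 0.2467]
tcp_rot: [[0.633, 0.774, -0.001], [0.774, -0.633, 0.0], [-0.001, -0.001, -1.0]]
force: [0.5, 0.2, 0.6]
opening: 0.701
time_s: 10.45
position: [0.5749, 0.0254, 0.2469]
tcp_rot: [[0.222, 0.975, -0.001], [0.975, -0.222, 0.0], [-0.0, -0.001, -1.0]]
force: [0.3, -0.2, 0.2]
opening: 0.7
[array([267., 326.]), array([258., 125.]), array([365., 326.]), array([374., 125.])] [array([291., 306.]), array([287., 169.]), array([341., 306.]), array([344., 169.])]
shift [ 1.1 -0.2  1.9] turn [-0.03  0.   -0.11]
0.700194518078558
```

View pics/w3.png

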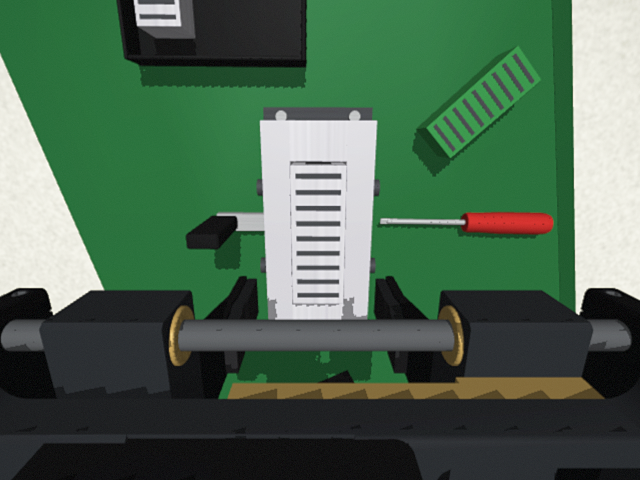

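Module is centred near (318,234), with its ribs up and sides visible, about 2 px right of prediction. I'll correct by ~1.5 mm across and 3 mm along, then descend.

```bash
python3 -m jog '[[[3,1.5,35],[0,0,0],0.3],[[3,1.5,70],[0,0,0],0.3],[[3,1.5,90],[0,0,0],0.3],[[3,1.5,102],[0,0,0],0.3],[[3,1.5,108],[0,0,0],0.3],[[3,1.5,111],[0,0,0],0.3],[[3,1.5,111],[0,0,0],0.3],[[3,1.5,111],[0,0,0],0.45]]'
python3 -m jog '[[[0,0,0],[0,0,0],0.5],[[0,0,0],[0,0,0],0.55],[[0,0,0],[0,0,0],0.6],[[0,0,0],[0,0,0],0.6]]'; python3 -c "
from h import *
save('wrist','w4.png')"
```

```text
time_s: 11.17
position: [0.5782, 0.0278, 0.1369]
tcp_rot: [[0.22, 0.976, 0.002], [0.976, -0.22, -0.0], [0.0, 0.002, -1.0]]
force: [0.9, -0.4, -0.6]
opening: 0.671
time_s: 11.5
position: [0.5774, 0.028, 0.1369]
tcp_rot: [[0.219, 0.976, 0.001], [0.976, -0.219, 0.0], [0.0, 0.001, -1.0]]
force: [-2.1, 0.3, 3.3]
opening: 0.481
```

View pics/w4.png

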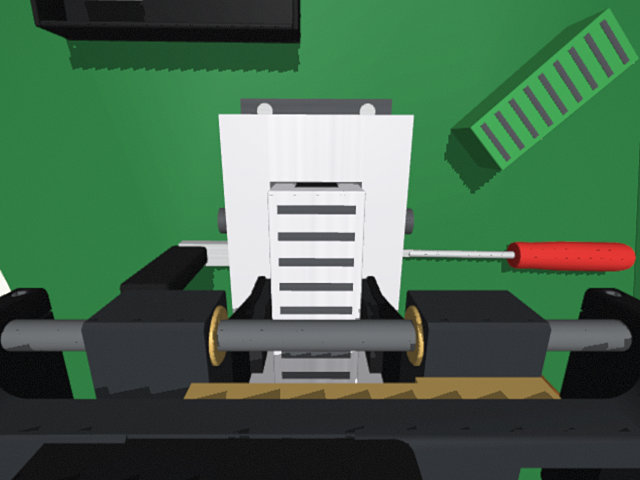

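The fingers straddle the module symmetrically (edges at cols 270 and 364) and the opening reads 42 mm, so it is gripped. Now I lift it straight out.

```bash
python3 -m jog '[[[0,0,0],[0,0,0],1],[[0,0,0],[0,0,0],1],[[0,0,0],[0,0,0],1],[[0,0,-2],[0,0,0],1],[[0,0,-4],[0,0,0],1],[[0,0,-7],[0,0,0],1],[[0,0,-11],[0,0,0],1],[[0,0,-16],[0,0,0],1],[[0,0,-23],[0,0,0],1],[[0,0,-32],[0,0,0],1],[[0,0,-42],[0,0,0],1],[[0,0,-50],[0,0,0],1]]'
python3 -c "
from h import *
print(bot.read_state()['force'])
a=np.radians(-13);t=np.array([.526,.2726])+.033*np.array([np.cos(a),np.sin(a)]);print(t)
to([*t,.19],77)"
```

```text
time_s: 12.55
position: [0.5783, 0.0278, 0.1888]
tcp_rot: [[0.219, 0.976, 0.003], [0.976, -0.219, -0.001], [0.0, 0.003, -1.0]]
force: [-0.0, 0.1, -2.8]
opening: 0.479
[-0.01854699  0.06210292 -2.83938265]
[0.55815421 0.26517662]
shift [227.2 -71.7  -1.4] turn [ 0.19 -0.01  0.35]
```

```bash
python3 -m jog '[[[20,-5,0],[0,0,0],1],[[50,-15,0],[0,0,0.3],1],[[85,-26,0],[0,0,0.3],1],[[120,-37,0],[0,0,0.3],1],[[155,-48,0],[0,0,0.3],1],[[185,-58,0],[0,0,0.3],1],[[208,-65,0],[0,0,0.3],1],[[222,-69,0],[0,0,0.3],1],[[229,-70,0],[0,0,0.3],1],[[229,-70,0],[0,0,0.3],1],[[229,-70,0],[0,0,0.3],1]]'
python3 -c "
from h import *
save('wrist','w5.png');save('scene','s5.png');K,T=cam('wrist')
a=np.radians(-13);c=np.array([.526,.2726]);X=np.array([np.cos(a),np.sin(a)]);Y=np.array([-X[1],X[0]])
print([(x,y,proj(K,T,[*(c+x*X+y*Y),.035]).round()) for x in(-.09,.09) for y in(-.08,.08)])
"
```

```text
time_s: 13.47
position: [0.5596, 0.2658, 0.1864]
tcp_rot: [[0.224, 0.975, 0.0], [0.975, -0.224, -0.001], [-0.001, 0.001, -1.0]]
force: [-0.0, -0.4, -3.1]
opening: 0.482
[(-0.09, -0.08, array([194., 301.])), (-0.09, 0.08, array([176., 137.])), (0.09, -0.08, array([370., 301.])), (0.09, 0.08, array([379., 137.]))]
```

View pics/w5.png

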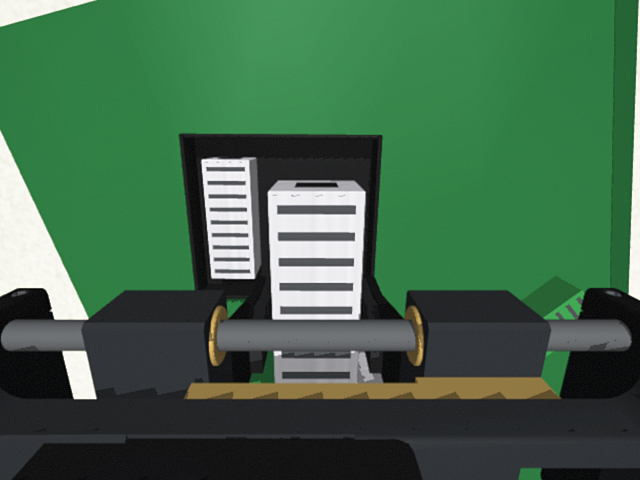

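Tray rim corners are at (180,135) and (382,135), so I correct by +2 mm in both axes. The free space lies right of the sample at (230,220). Now I lower it.

```bash
python3 -m jog '[[[1,1,15],[0,0,0],1],[[2,2,45],[0,0,0],1],[[2,2,80],[0,0,0],1],[[2,2,110],[0,0,0],1],[[2,2,132],[0,0,0],1],[[2,2,145],[0,0,0],1],[[2,2,152],[0,0,0],1],[[2,2,155],[0,0,0],1],[[2,2,156],[0,0,0],1],[[2,2,156],[0,0,0],1]]'
python3 -m jog '[[[0,0,0.7],[0,0,0],1],[[0,0,1.4],[0,0,0],1],[[0,0,2],[0,0,0],1],[[0,0,2.5],[0,0,0],1],[[0,0,3],[0,0,0],1],[[0,0,3],[0,0,0],1]]'
```

```text
time_s: 14.4
position: [0.5629, 0.2682, 0.0313]
tcp_rot: [[0.225, 0.974, 0.002], [0.974, -0.225, 0.001], [0.001, 0.002, -1.0]]
force: [0.4, 1.5, -3.4]
opening: 0.481
time_s: 14.9
position: [0.5616, 0.2682, 0.0271]
tcp_rot: [[0.224, 0.975, 0.0], [0.975, -0.224, 0.0], [0.0, -0.0, -1.0]]
force: [0.2, 0.2, -3.7]
opening: 0.478
```

```bash
python3 -m jog '[[[0,0,0.4],[0,0,0],1],[[0,0,0.8],[0,0,0],1],[[0,0,0.8],[0,0,0],1]]'
python3 -m jog '[[[0,0,0.3],[0,0,0],1],[[0,0,0.6],[0,0,0],1],[[0,0,0.6],[0,0,0],1]]'
```

```text
time_s: 15.15
position: [0.5617, 0.2682, 0.0263]
tcp_rot: [[0.224, 0.975, -0.0], [0.975, -0.224, 0.0], [0.0, -0.0, -1.0]]
force: [-0.5, -0.1, -2.6]
opening: 0.478
time_s: 15.4
position: [0.5617, 0.2682, 0.0262]
tcp_rot: [[0.224, 0.975, 0.0], [0.975, -0.224, -0.0], [0.0, 0.0, -1.0]]
force: [-1.8, -0.8, 2.7]
opening: 0.482
```

Contact is felt: the force went from -3 N to +3 N. I release to a 62 mm opening only, so the fingers stay off the wall and the sample, and retreat.

```bash
python3 -m jog '[[[0,0,0],[0,0,0],0.5],[[0,0,0],[0,0,0],0.45],[[0,0,0],[0,0,0],0.4],[[0,0,0],[0,0,0],0.32],[[0,0,0],[0,0,0],0.3],[[0,0,0],[0,0,0],0.3],[[0,0,-15],[0,0,0],0.3],[[0,0,-45],[0,0,0],0.3],[[0,0,-85],[0,0,0],0.3],[[0,0,-125],[0,0,0],0.3],[[0,0,-160],[0,0,0],0.3],[[0,0,-180],[0,0,0],0.3]]'
python3 -m jog '[[[-40,0,-20],[0,0,0],0.3],[[-80,0,-40],[0,0,0],0.3],[[-80,0,-40],[0,0,0],0.3],[[-80,0,-40],[0,0,0],0.3],[[-80,0,-40],[0,0,0],0.3]]'
python3 -c "
from h import *
save('wrist','w6.png')"
```

```text
time_s: 16.4
position: [0.5636, 0.2688, 0.2104]
tcp_rot: [[0.224, 0.975, 0.007], [0.975, -0.224, 0.002], [0.003, 0.006, -1.0]]
force: [0.3, -0.0, -0.1]
opening: 0.698
time_s: 16.82
position: [0.5438, 0.1903, 0.2457]
tcp_rot: [[0.225, 0.974, 0.0], [0.974, -0.225, 0.001], [0.001, 0.0, -1.0]]
force: [-0.5, -0.0, -0.2]
opening: 0.7
```

View pics/w6.png

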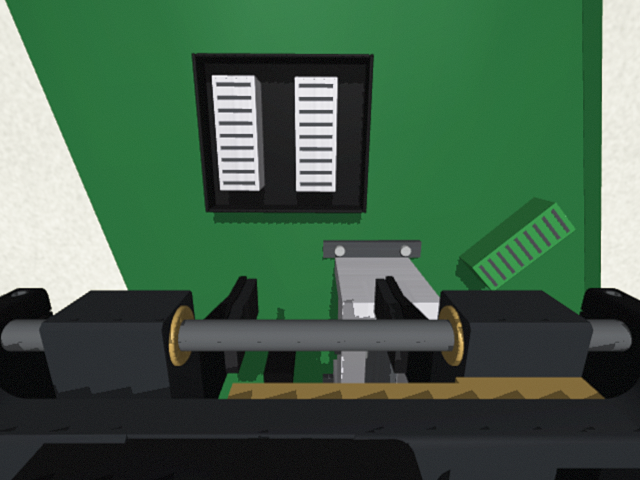

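The module at (316,133) lies flat in the tray, ribs up and parallel to the undisturbed sample at (236,133). The gripper is clear of everything.

```bash
python3 -c "
from rig import bot
print(bot.hand_in())"
```

```text
the job is handed in; nothing more can be done
None
```

The stuck module is freed and now lies ribs up in the free half of the tray with the other module. The job is handed in at about 17 s of the 64 s allowed; the hand-in gives no verdict.

- **Finding the hole:** the first probe, where the handle stood (nest y ≈ -15 mm), went 14 mm up past floor level with only the lifter's 3 N weight on the wrist. The pin was therefore already under the hole, and I never had to slide the handle along.
- **Knockout:** the pin met the plate at about 18 mm and I lifted slowly to about 45 mm. The wrist readings never exceeded about 19 N, against the pin's 45 N limit. I then lowered the handle to about 2.5 mm above rest and let go.
- **Placing:** I gripped the raised module across its 42 mm width, lifted it straight out and lowered it until I felt contact at about 3 N. I let go with a partial opening to stay off the tray wall and the sample.

**Last checks:** the final picture shows both modules lying side by side in the tray, the sample where it was, and the gripper clear with no force on it. The positions from the top camera were about 2 mm off those from the wrist camera, so I corrected for that on the way. I did not look again at the handle after letting go, nor at the cans or jar at the end; the arm did not go near the cans or jar after the first approach.

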